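# Hold the humidity probe through the slot of a hatching box

### The job

First slide the orange shutter on the lid of the foam hatching box fully open by its black grip. Then lift the green-handled probe out of its wooden stand, pass its flat blade straight down through the narrow slot that the shutter has uncovered until the lid's top surface is level with the yellow band on the blade, and finish while holding it there, still, in the gripper, with the handle clear of the lid. Leave the cup, the tape and the jar where they stand.

Things in the scene. Friction and masses are not known exactly. Their poses are not given: they have to be found in the camera images.
- shutter (a joint): Orange shutter's place along its track on the lid, m: 0 = closed, over the slot; 0.080 = fully open, at the end stop; grows along +y of slot. Starts at 0 to 0.035, still over at least half the slot. About 1.5 N of friction; it stays where it is left.
- shutter_grip (a point): Centre of the shutter's upright black grip, 26 (x) x 18 (y) x 40 mm (z), in the middle of the orange plate (50 x 60 mm, 5 mm thick). The lid's top is 25.5 mm below this point. Axes as slot; it slides along y between two rails that stand 6 mm over the lid, 26 to 32 mm to either side (x) of it.
- slot (a point): Centre of the slot's mouth, on the lid's top surface, 130 mm above the bench. Slot 10 mm (x) by 32 mm (y), straight walls, through a blue plate 12 mm thick in the lid. Axes: x across the slot, y along it (the way the shutter opens), z up. Free air below the lid down to eggs and sand 80 mm below its top. Shutter fully open: its plate starts 50 mm and its grip stands 80 mm along +y from here.
- hatchbox: White foam box with clear lid, 240 (x) x 300 (y) x 130 mm (z), fixed to the bench, yaw within 0.3 rad. Origin at the centre of its underside; the slot is 50 mm along its -y from the centre.
- stand: Wooden block 80 (x) x 90 (y) x 90 mm (z), fixed to the bench, origin at the centre of its underside, with a 12 x 34 mm hole through it from top to bottom. The probe starts upright in it, its handle resting on the block's top.
- probe_handle (a point): Centre of the probe's green handle, 24 mm (x, its thin side) x 44 mm (y) x 80 mm (z). Axes: z along the probe, up while it stands. The flat blade runs on from the middle of the handle's lower end, 40 mm below this point, 80 mm along -z. The probe weighs about 0.1 to 0.2 kg. This point starts 130 mm above the bench.
- probe_tip (a point): Middle of the lower end of the blade, 120 mm from the handle's centre along -z; axes as probe_handle. The blade is 8 mm (x) by 30 mm (y), 80 mm long; its last 6 mm are narrower, 5 x 27 mm. The yellow band covers it from 40 to 64 mm above this point.
- cup: Bystander: red cup, 72 mm across and 95 mm high, origin at the centre of its underside.
- tape: Bystander: orange roll of tape lying flat, 96 mm across and 45 mm high, origin at the centre of its underside.
- jar: Bystander: jar with a yellow cap, 66 mm across and 100 mm high, origin at the centre of its underside.
There are look-alikes about, which are no part of the job. What is meant by the part that bears probe_handle is not purple, and is the smaller of those in its own colour.

How it is judged:
By the outcome, as a careful person would: the job done as asked, in the order asked, and still so for the second after the job is handed in, while the arm keeps its last pose, push and grip.
It also fails if it takes over 53 s, if anything falls off the work surface, if the arm or the gripper's body presses on something with over 40 N, if the wrist force passes 120 N, or if a joint passes its speed limit or range.

### The arm

A 6-joint arm with a two-finger parallel gripper is mounted at the origin on the work surface. World frame = base frame: x ahead of the robot, y to its left, z up, the work surface at z = 0. Lengths are in mm, angles in rad, forces in N, time in s.
With the tool pointing down it reaches from about 350 to 725 mm from the base axis. Payload 4.3 kg.
Tool frame: the origin (TCP) lies midway between the tips of the shut fingers; the grasp point (between the pads) lies 19 mm behind it; z points along the fingers, y is the line along which they close (so a half turn about z gives the same grasp; the last joint's range is limited). The gripper opens to 85 mm and grips with 20 to 120 N. Pads are 22 mm wide; open, the fingers measure 114 mm over their backs; the gripper's body (76 mm by 85 mm) begins 54 mm behind the grasp point. The pads swing forward as they close: fully open they stand 13 mm farther back than shut.
Start: joints at [-1.404, 0.377, 0.081, 1.274, 0, 1.46], TCP at [157.146, -553.15, 201.329] pointing down, gripper open.
Joint ranges: [-2.72, 2.72], [-0.84, 1.66], [-1.02, 1.22], [-1.77, 2.12], [-1.37, 1.28], [-3.14, 3.14]. Speed limits (rad/s): [2.57, 2.57, 3.14, 3.14, 3.14, 3.14].

### API

Orientations are given as a unit quaternion [x, y, z, w].
In Python, from plant import * gives the robot as it stands. The module is installed in compiled form; this text tells all that it offers.
- The arm moves only by the tool play_rows, never from a script. Its argument "series" is a list of rows, each a list of 7 numbers: the opening in per cent of the stroke, from 0 (shut) to 100 (fully open), then the shift along the tool's x, y, z in mm, then the turn, a rotation vector about the tool's x, y, z in rad. A call has 1 to 20 rows; each row is the pose to reach, as a shift and turn from the pose commanded when the call began, along the tool's axes at that moment; what a row does not reach only later rows make up. A row lasts 1/12 s, in which the tool goes at most 41.7 mm and 7.16 degrees, less where a joint would pass 70% of its speed; a pose out of reach is approached as far as the arm can. A call with a gripper value outside its range is refused whole. The fingers move at their own pace and stop on an object; the grip force is fixed at half the most. Time passes only in rows, so rows that repeat a pose let the fingers close. It gives the time, the measured TCP pose, the force, the opening and the grip force at its end, in the units of the state.
- sense(): the state, without advancing time (a new reading comes with each control period).
- camera(name): name is "side" or "top" or "wrist"; returns a dict with "color" (400x640x3 uint8, red, green, blue), "fx", "fy", "cx", "cy" (pixels), "k1" (the pictures are not rectified: a ray, as slopes to the right and down, at radius r is drawn at 1 + k1 r^2 times it, then the intrinsics apply), "R" (3x3) and "t" (3): a world point X has camera coordinates R X + t; the wrist camera has in their place "T_tool_cam" (4x4, takes a point from camera to tool coordinates, whose origin is the TCP and whose axes are the flange's). Camera axes: x right, y down, z forward; pixel columns grow to the right and rows downward; lengths in mm; the calibration is good to about 2 mm. A picture is of the moment at which its call begins: read the wrist's pose just before it. There is no depth.
- close_job(): hands the job in; it is judged then, once.
The state is a dict: "time": time; "q": joint angles; "joint_velocities": joint speeds; "tau": joint torques, N m; "eef_pos": TCP position; "tcp_rot": TCP orientation; "ft_force": force on the tool from outside, world axes, zero at the start; "moment": the same for the moment, N m; "width": opening from 0.0 (shut) to 1.0 (fully open); "grip_force": force on a finger pad.
Only numpy, scipy, OpenCV 4.12 (cv2) and the standard library are available. Lean on these libraries where they do the work, as an engineer would, in place of code of your own. Each camera call takes 0.05 s, during which the arm holds its last target. There are 200 camera calls.

## Working session

There is one attempt and no reset: what is moved stays moved. The work goes in short steps, Python scripts to look and compute and a tool call to move; the robot and the scene stay as the last step left them, time stands still between calls to the robot, and variables do not carry over. Pictures are saved under pics/ and viewed, at most 10 in all, crops included, and the job is handed in when it is done.

Besides the shell and the picture viewer there is one more tool, called after "Call:" in YAML: its name, and indented under it one key for each argument. play_rows: Moves the arm, as the interface text tells. Its arguments: {"type":"object","properties":{"series":{"type":"array","items":{"type":"array","items":{"type":"number"}}}},"required":["series"]}

```bash
mkdir -p pics
cat > h.py <<'E'
from plant import *
import numpy as np, cv2
from scipy.spatial.transform import Rotation as Ro
def cam(n):
    s=sense(); c=camera(n)
    if n=='wrist':
        T=np.eye(4); T[:3,:3]=Ro.from_quat(s['tcp_rot']).as_matrix(); T[:3,3]=s['eef_pos']
        M=np.linalg.inv(T@np.array(c['T_tool_cam'])); c['R']=M[:3,:3]; c['t']=M[:3,3]
    c['R']=np.array(c['R']);c['t']=np.array(c['t'])
    return c
def save(c,f,box=None,k=1):
    im=c['color'][:,:,::-1]
    if box: im=im[box[1]:box[3],box[0]:box[2]]
    cv2.imwrite('pics/'+f,cv2.resize(im,None,fx=k,fy=k,interpolation=cv2.INTER_CUBIC))
def ray(c,u,v):
    K=np.array([[c['fx'],0,c['cx']],[0,c['fy'],c['cy']],[0,0,1.]])
    p=cv2.undistortPointsIter(np.array([[[u,v]]],float),K,np.array([c['k1'],0,0,0,0.]),None,None,(3,100,1e-12))[0,0]
    return -c['R'].T@c['t'], c['R'].T@np.array([p[0],p[1],1])
def plane(c,u,v,z):
    o,d=ray(c,u,v); return o+d*(z-o[2])/d[2]
def proj(c,X):
    p=c['R']@np.array(X,float)+c['t']; x,y=p[:2]/p[2]; s=1+c['k1']*(x*x+y*y)
    return np.array([c['fx']*x*s+c['cx'],c['fy']*y*s+c['cy']])
def tool(X):
    "world point to tool-frame shift"
    s=sense(); return Ro.from_quat(s['tcp_rot']).inv().apply(np.array(X)-s['eef_pos'])
E
python3 - <<'E'
from h import *
for n in ('top','side'):
    c=cam(n); save(c,n+'0.png'); print(n,c['R'].round(3).tolist(),(-c['R'].T@c['t']).round(0),c['fx'],c['k1'])
c=cam('wrist'); print(np.array(c['T_tool_cam']).round(3).tolist()); print(sense())
E
```

```text
top [[-0.0, -1.0, -0.002], [-0.996, 0.0, -0.091], [0.091, 0.002, -0.996]] [ 456.    9. 1415.] 390.0133352201965 -0.018745948698526527
side [[-0.905, -0.426, 0.008], [-0.328, 0.684, -0.651], [0.272, -0.591, -0.759]] [ 226.  773. 1100.] 467.09367568426046 -0.07814661353320936
[[-0.001, -0.966, -0.26, 65.637], [1.0, -0.001, 0.0, 0.893], [-0.0, -0.26, 0.966, -172.927], [0.0, 0.0, 0.0, 1.0]]
{'time': 0.15, 'q': array([-1.40429943e+00,  3.77925223e-01,  7.99605335e-02,  1.27437621e+00,
       -7.43738568e-06,  1.46049696e+00]), 'joint_velocities': array([ 0.00054971, -0.00202042,  0.00392564, -0.00324587, -0.00106348,
       -0.00017349]), 'tau': array([ 8.14369450e-04, -4.64035320e+01,  2.70170188e+01,  1.38852687e-02,
       -8.63300625e-05, -1.84017341e-05]), 'eef_pos': array([ 157.04950013, -552.59137212,  200.56916868]), 'tcp_rot': array([ 9.90437960e-01,  1.37956701e-01, -2.54146969e-05, -7.71878286e-04]), 'ft_force': array([-0.33168853, -0.12615211,  0.54853308]), 'moment': array([0.01916123, 0.01657886, 0.02168708]), 'grip_force': 0.0, 'width': 1.00257179973687}
```

View pics/top0.png

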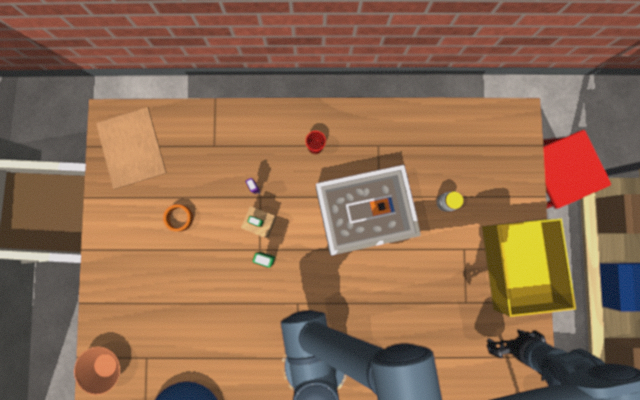

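View pics/side0.png

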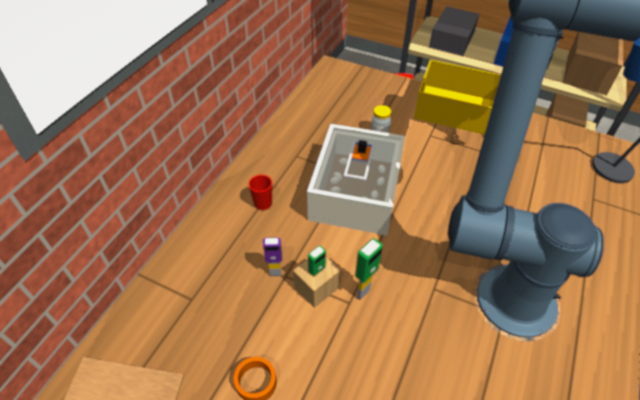

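The top view has three look-alike probes: purple at (252,185), green in the wooden stand at (255,221), and a larger free-standing green one at (263,260). I choose the one in the stand, since it is the smaller green one. In the top view the box is at about (367,210), with the shutter at (381,207) on the right-hand (−y) end of its track, so it opens to the left. Next is a close crop.

Run:
```python
from h import *
c=cam('top'); d=cam('side')
a=cv2.resize(c['color'][155:275,230:430],(800,480),interpolation=cv2.INTER_CUBIC)
cv2.imwrite('pics/topcrop.png',a[:,:,::-1])
b=cv2.resize(d['color'][110:310,240:420],(540,600),interpolation=cv2.INTER_CUBIC)
cv2.imwrite('pics/sidecrop.png',b[:,:,::-1])
def show(n,u,v,z): print(n,plane(c,u,v,z).round(0))
show('handle',256,221,170);show('grip',382,206,170);show('biggreen',263,260,170);show('purple',253,184,150)
show('jar',455,201,100);show('cup',316,141,95);show('tape',177,217,45)
for n,p in dict(a=(317,183),b=(405,166),c=(419,237),d=(331,254)).items(): show(n,*p,130)
```

```text
handle [501. 186. 170.]
grip [ 549. -217.  170.]
biggreen [378. 162. 170.]
purple [623. 200. 150.]
jar [ 571. -478.  100.]
cup [779.  -7.  95.]
tape [520. 482.  45.]
a [629. -10. 130.]
b [ 686. -303.  130.]
c [ 450. -344.  130.]
d [395. -55. 130.]
```

View pics/topcrop.png

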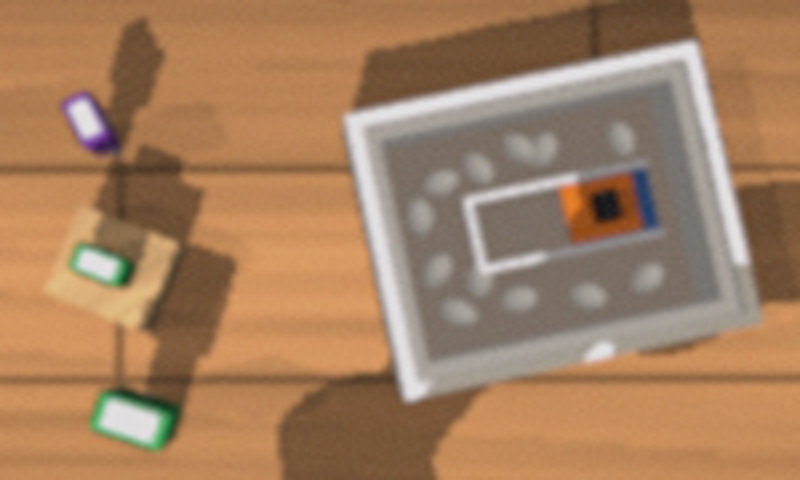

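View pics/sidecrop.png

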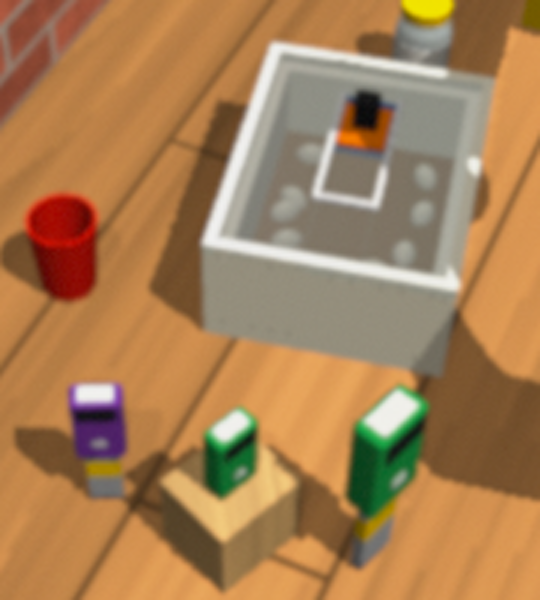

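The crops confirm the choice: the small green probe is in the wooden block, and the purple and large green probes stand free on the bench. The shutter, with its black grip, sits at the right end of the white rails, so opening runs to the left. Next I move the wrist over the box with the finger-closing line across the slot.

Call:
play_rows:
  series:
    - [100,0,0,-60,0,0,0]
    - [100,0,0,-60,0,0,0]
    - [100,470,-233,-60,0,0,-1.48]
    - [100,470,-233,-60,0,0,-1.48]
    - [100,470,-233,-60,0,0,-1.48]
    - [100,470,-233,-60,0,0,-1.48]
    - [100,470,-233,-60,0,0,-1.48]
    - [100,470,-233,-60,0,0,-1.48]
    - [100,470,-233,-60,0,0,-1.48]
    - [100,470,-233,-60,0,0,-1.48]
    - [100,470,-233,-60,0,0,-1.48]
    - [100,470,-233,-60,0,0,-1.48]
    - [100,470,-233,-60,0,0,-1.48]
    - [100,470,-233,-60,0,0,-1.48]
    - [100,470,-233,-60,0,0,-1.48]
    - [100,470,-233,-60,0,0,-1.48]
    - [100,470,-233,-60,0,0,-1.48]
    - [100,470,-233,-60,0,0,-1.48]
    - [100,470,-233,-60,0,0,-1.48]
    - [100,470,-233,-60,0,0,-1.48]

```text
time: 1.92
eef_pos: [544.7, -201.7, 261.5]
tcp_rot: [0.639, 0.769, -0.0, 0.0]
ft_force: [0.2, -0.0, 0.4]
width: 1.0
grip_force: 0.0
```

Run:
```python
from h import *
s=sense();print(s['time'],s['eef_pos'],s['tcp_rot'],s['q'])
c=cam('wrist'); save(c,'w1.png')
```

```text
1.9167 [ 544.68233736 -201.65728485  261.47264038] [ 6.39193028e-01  7.69046325e-01 -1.50194068e-04  3.05710311e-05] [-4.63602604e-01  3.86135838e-01  2.48326137e-01  1.43299553e+00
 -3.06418227e-04  9.23294401e-01]
```

View pics/w1.png

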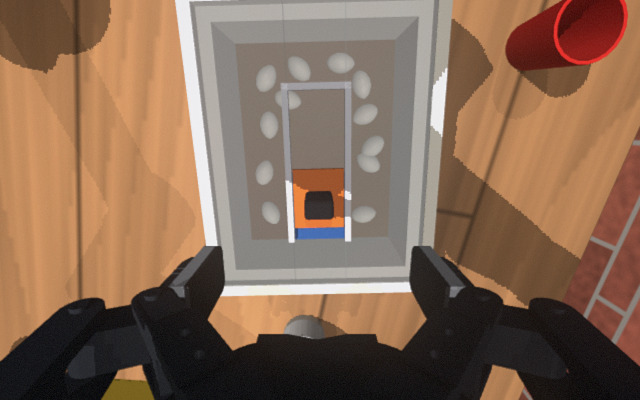

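The wrist view shows the box with its rails (columns 285–350). The orange plate spans rows 168–228, the black grip is at about (319,205), and a strip of blue plate shows at row 233. I'll measure these.

```bash
cat >> h.py <<'E'
def blob(c,lo,hi,box,z):
    h=cv2.cvtColor(c['color'],cv2.COLOR_RGB2HSV); m=cv2.inRange(h,lo,hi); k=np.zeros_like(m); x0,y0,x1,y1=box; k[y0:y1,x0:x1]=m[y0:y1,x0:x1]
    k=cv2.morphologyEx(k,cv2.MORPH_OPEN,np.ones((3,3)))
    n,l,st,_=cv2.connectedComponentsWithStats(k); i=1+np.argmax(st[1:,4])
    cn=max(cv2.findContours((l==i).astype(np.uint8),0,1)[0],key=cv2.contourArea)
    W=np.array([plane(c,u,v,z)[:2] for u,v in cn[:,0]],np.float32)
    return st[i],W,cv2.minAreaRect(W)
E
python3 - <<'E'
from h import *
c=cam('wrist')
B=(270,150,370,260)
st,W,r=blob(c,(4,150,80),(20,255,255),B,135); print('orange',st,r)
st,W2,r=blob(c,(100,120,40),(130,255,255),B,130); print('blue',st,r)
st,W3,r=blob(c,(0,0,0),(179,255,60),(295,180,345,228),175.5); print('black',st,r)
# lid rails, left inner/right inner in image: bright-grey columns at rows
h=c['color'].astype(int)
for y in (100,130,160): print(y,h[y,278:300].mean(1).astype(int), h[y,338:358].mean(1).astype(int))
for p in [(289.5,239),(348,239),(284,86),(350,86)]: print(p,plane(c,*p,136).round(1))
# box outer corners
for p in [(196,0),(436,0),(225,296),(412,290)]: print(plane(c,*p,130).round(1))
E
```

```text
orange [ 293  169   51   59 2102] ((549.0362548828125, -216.19032287597656), (49.5975341796875, 59.92118453979492), 11.755849838256836)
blue [296 228  48  11 481] ((557.5601196289062, -254.0800323486328), (49.36726379394531, 11.165404319763184), 10.504178047180176)
black [305 192  28  27 682] ((548.2695922851562, -211.42660522460938), (23.466848373413086, 23.521501541137695), 11.228349685668945)
100 [162 162 164 160 158 158 156 156 157 139 134 165 174 176 171 171 171 169
 166 165 162 157] [120 120 119 118 120 116 116 150 158 158 158 157 155 134 123 119 118 120
 121 119]
130 [123 117 117 119 125 151 157 155 155 157 155 122 116 118 119 118 118 116
 118 119 118 121] [118 118 118 119 116 114 102 147 154 155 156 156 155 129 116 118 118 117
 119 119]
160 [120 117 117 118 120 117 133 151 155 156 154 154 131 112 116 118 116 117
 118 117 117 118] [116 116 117 114 117 114 107 145 155 154 155 154 154 125 116 117 116 117
 117 130]
(289.5, 239) [ 527.9 -263.9  136. ]
(348, 239) [ 587.2 -252.9  136. ]
(284, 86) [ 499.2 -117.9  136. ]
(350, 86) [ 558. -107.  136.]
[412.6 -61.9 130. ]
[617.1 -24.1 130. ]
[ 468.2 -346.4  130. ]
[ 670.2 -301.4  130. ]
```

The orange plate measures 49.6 × 59.9 mm, which matches its size, centred at (549.0, −216.2) with yaw about 0.196. I'll grasp the grip.

Call:
play_rows:
  series:
    - [100,-15,1.6,30,0,0,-0.012]
    - [100,-15,1.6,60,0,0,-0.012]
    - [100,-15,1.6,85,0,0,-0.012]
    - [100,-15,1.6,105,0,0,-0.012]
    - [100,-15,1.6,119,0,0,-0.012]
    - [100,-15,1.6,119,0,0,-0.012]
    - [0,-15,1.6,119,0,0,-0.012]
    - [0,-15,1.6,119,0,0,-0.012]
    - [0,-15,1.6,119,0,0,-0.012]
    - [0,-15,1.6,119,0,0,-0.012]
    - [0,-15,1.6,119,0,0,-0.012]
    - [0,-15,1.6,119,0,0,-0.012]
    - [0,-15,1.6,119,0,0,-0.012]
    - [0,-15,1.6,119,0,0,-0.012]
    - [0,-15,1.6,119,0,0,-0.012]
    - [0,-15,1.6,119,0,0,-0.012]

```text
time: 3.35
eef_pos: [549.3, -215.9, 144.0]
tcp_rot: [0.634, 0.773, -0.001, 0.001]
ft_force: [-5.1, 0.4, 6.7]
width: 0.256
grip_force: 58.5
```

Call:
play_rows:
  series:
    - [0,5,0,0,0,0,0]
    - [0,13,0,0,0,0,0]
    - [0,21,0,0,0,0,0]
    - [0,29,0,0,0,0,0]
    - [0,37,0,0,0,0,0]
    - [0,45,0,0,0,0,0]
    - [0,53,0,0,0,0,0]
    - [0,60,0,0,0,0,0]
    - [0,64,0,0,0,0,0]
    - [0,66,0,0,0,0,0]
    - [0,66,0,0,0,0,0]

```text
time: 4.27
eef_pos: [535.6, -151.0, 143.9]
tcp_rot: [0.634, 0.774, -0.002, 0.0]
ft_force: [-6.6, -1.6, 8.9]
width: 0.256
grip_force: 59.1
```

Call:
play_rows:
  series:
    - [0,1,0,0,0,0,0]
    - [0,2,0,0,0,0,0]
    - [0,3,0,0,0,0,0]
    - [0,4,0,0,0,0,0]
    - [0,4,0,0,0,0,0]

```text
time: 4.68
eef_pos: [534.9, -147.7, 143.9]
tcp_rot: [0.634, 0.773, -0.002, 0.001]
ft_force: [-6.2, -2.7, 8.3]
width: 0.255
grip_force: 59.0
```

Call:
play_rows:
  series:
    - [0,1,0,0,0,0,0]
    - [0,2,0,0,0,0,0]
    - [0,3,0,0,0,0,0]
    - [0,3,0,0,0,0,0]

```text
time: 5.02
eef_pos: [534.7, -146.7, 144.0]
tcp_rot: [0.634, 0.773, -0.003, 0.002]
ft_force: [-6.3, -7.8, 6.4]
width: 0.257
grip_force: 58.6
```

Call:
play_rows:
  series:
    - [100,-1,0,0,0,0,0]
    - [100,-1,0,0,0,0,0]
    - [100,-1,0,0,0,0,0]
    - [100,-1,0,0,0,0,0]
    - [100,-1,0,0,0,0,0]
    - [100,-1,0,-20,0,0,0]
    - [100,-1,0,-60,0,0,0]
    - [100,-40,0,-90,0,0,0]
    - [100,-75,0,-100,0,0,0]
    - [100,-75,0,-100,0,0,0]
    - [100,-75,0,-100,0,0,0]
    - [100,-75,0,-100,0,0,0]

```text
time: 6.02
eef_pos: [550.1, -216.7, 241.6]
tcp_rot: [0.634, 0.773, 0.0, -0.001]
ft_force: [0.0, 0.4, -0.1]
width: 1.001
grip_force: 0.0
```

Run:
```python
from h import *
s=sense();print(s['time'],s['eef_pos'],s['tcp_rot'],s['width'])
c=cam('wrist'); save(c,'w2.png')
st,W,r=blob(c,(4,150,80),(20,255,255),(230,50,400,300),135); print('orange',st,r)
st,W,r=blob(c,(100,100,30),(130,255,255),(230,50,400,380),130); print('blue',st,r)
```

```text
6.0167 [ 550.09105176 -216.72065825  241.62687671] [ 6.33935027e-01  7.73386057e-01  1.12170665e-04 -6.13556640e-04] 1.0009051538867095
orange [ 286   71   58   73 3270] ((534.321044921875, -147.10916137695312), (49.38713836669922, 59.10202407836914), 12.388745307922363)
blue [ 288  160   56   72 3537] ((551.1400756835938, -225.54742431640625), (51.26639175415039, 69.67028045654297), 12.212011337280273)
```

View pics/w2.png

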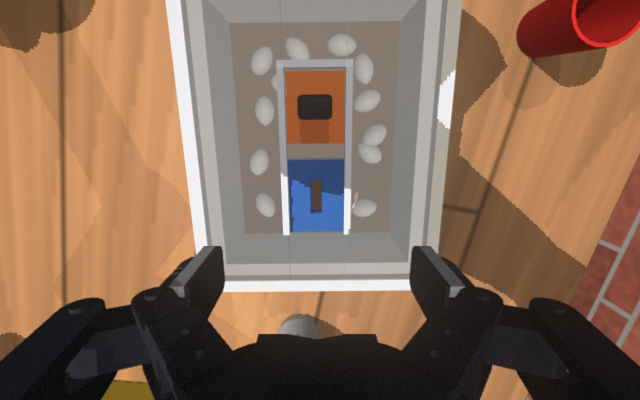

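The shutter is fully open. Its plate is at the far rail end (rows 71–144), and the slot shows at about (316,195). Next I measure the slot rectangle and its yaw.

Run:
```python
from h import *
c=cam('wrist')
h=cv2.cvtColor(c['color'],cv2.COLOR_RGB2HSV)
b=cv2.inRange(h,(100,100,30),(130,255,255))
m=np.zeros_like(b); m[172:222,302:332]=255-b[172:222,302:332]
n,l,st,_=cv2.connectedComponentsWithStats(m); i=1+np.argmax(st[1:,4]); print(st)
cn=cv2.findContours((l==i).astype(np.uint8),0,1)[0][0]
W=np.array([plane(c,u,v,130)[:2] for u,v in cn[:,0]],np.float32); r=cv2.minAreaRect(W); print(r)
y=np.array([-np.sin(.2),np.cos(.2)]); X=np.array([y[1],-y[0]])
P=W-np.array(r[0]); print('x',np.percentile(P@X,[0,50,100]),'y',np.percentile(P@y,[0,50,100]))
# hough-free: fit left and right edges for yaw, line fit on image columns
for side in (0,1):
    pts=[]
    for v in range(182,210):
        us=np.where(l[v]==i)[0]; pts.append(plane(c,us.max()+.5 if side else us.min()-.5,v,130)[:2])
    vx,vy,_,_=cv2.fitLine(np.array(pts,np.float32),cv2.DIST_HUBER,0,.01,.01).ravel(); print('yaw',np.arctan2(-vx,vy) if vy>0 else np.arctan2(vx,-vy), np.mean(pts,0))
o=np.array([534.32,-147.11])-80*y; print('from shutter',o)
a=c['color'][165:230,295:340]; print(a[30,10:32].tolist())
```

```text
[[     0      0    640    400 255679]
 [   311    181     11     30    321]]
((550.6302490234375, -224.13453674316406), (9.499972343444824, 28.3223934173584), 11.5296049118042)
x [-4.74359826  0.06321311  4.7673574 ] y [-14.15533257   0.65431335  14.15555374]
yaw 0.2390915 [ 545.79599726 -224.9812491 ]
yaw 0.20164594 [ 555.72659939 -222.98791011]
from shutter [ 550.21354646 -225.51532623]
[[67, 113, 185], [64, 110, 183], [66, 112, 183], [70, 115, 189], [66, 111, 184], [58, 93, 152], [60, 69, 94], [75, 64, 59], [80, 65, 54], [81, 66, 58], [78, 63, 54], [82, 66, 58], [77, 63, 53], [78, 64, 54], [82, 66, 57], [80, 66, 56], [75, 73, 83], [69, 100, 160], [66, 111, 185], [66, 113, 186], [67, 112, 187], [70, 116, 189]]
```

Call:
play_rows:
  series:
    - [100,0,0,-35,0,0,0]
    - [100,0,0,-48,0,0,0]
    - [100,405,30,-48,0,0,0.58]
    - [100,405,30,-48,0,0,0.58]
    - [100,405,30,-48,0,0,0.58]
    - [100,405,30,-48,0,0,0.58]
    - [100,405,30,-48,0,0,0.58]
    - [100,405,30,-48,0,0,0.58]
    - [100,405,30,-48,0,0,0.58]
    - [100,405,30,-48,0,0,0.58]
    - [100,405,30,-48,0,0,0.58]
    - [100,405,30,-48,0,0,0.58]
    - [100,405,30,-48,0,0,0.58]
    - [100,405,30,-48,0,0,0.58]
    - [100,405,30,-48,0,0,0.58]
    - [100,405,30,-48,0,0,0.58]

```text
time: 7.45
eef_pos: [499.7, 185.2, 290.0]
tcp_rot: [0.829, 0.56, -0.0, 0.0]
ft_force: [0.4, -0.1, 0.1]
width: 1.001
grip_force: 0.0
```

Run:
```python
from h import *
s=sense();print(s['time'],s['eef_pos'],s['tcp_rot'],s['width'])
c=cam('wrist'); save(c,'w3.png')
h=cv2.cvtColor(c['color'],cv2.COLOR_RGB2HSV); m=cv2.inRange(h,(55,100,30),(85,255,255))
n,l,st,_=cv2.connectedComponentsWithStats(m); print(st[st[:,4]>200])
print(proj(c,(501,186,170)))
```

```text
7.45 [499.70789151 185.21998755 289.98206536] [ 8.28701643e-01  5.59690433e-01 -4.49750552e-04  5.91802888e-05] 1.0014157466452906
[[     0      0    640    400 255145]
 [   304    154     24     44    407]
 [   181    239     37     23    354]]
[317.04116325 184.04093808]
```

View pics/w3.png

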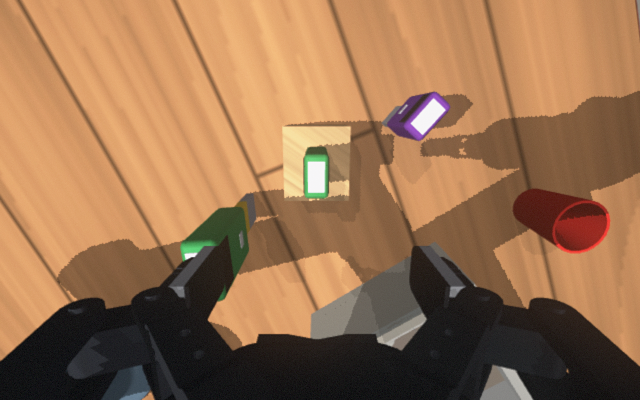

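The wrist view shows the small green handle upright in the wooden block at (316,175), aligned with the image axes. The big green probe is to the left at (215,250), and the purple one is at (420,118). Next I measure the handle and the finger clearance to the big probe.

Run:
```python
from h import *
c=cam('wrist'); s=sense(); R=Ro.from_quat(s['tcp_rot'])
st,W,r=blob(c,(0,0,170),(179,60,255),(300,145,335,205),170); print('white',st,r)
h=cv2.cvtColor(c['color'],cv2.COLOR_RGB2HSV)
m=cv2.inRange(h,(55,100,30),(85,255,255))|cv2.inRange(h,(0,0,170),(179,60,255))
k=np.zeros_like(m);k[145:205,295:335]=m[145:205,295:335]
ys,xs=np.where(k>0); 
for v in (160,165,170,180,190,195): 
    u=np.where(k[v])[0]; print(v,u.min(),u.max())
tl=lambda u,v,z:R.inv().apply(plane(c,u,v,z)-s['eef_pos']).round(1)
for v in (153,158,198): print(v,tl(316,v,170))
print('L/R',tl(303.5,185,170),tl(328.5,185,170))
print('stand',tl(284,126,90),tl(350,126,90),tl(284,198,90),tl(350,200,90))
print('big: base',tl(250,208,0),'right edge top', [tl(247,240,z) for z in (120,170,200)],'right top corner',[tl(246,208,z) for z in(80,120,170,200)])
print('hsv col 316',[(v,h[v,316].tolist()) for v in range(145,163,2)])
```

```text
white [307 161  18  32 571] ((502.56268310546875, 192.9258575439453), (30.195894241333008, 16.499540328979492), 67.98609924316406)
160 304 327
165 304 327
170 304 327
180 304 327
190 304 327
195 305 326
153 [ 31.1  -0.2 120.1]
158 [ 26.4  -0.2 120.1]
198 [-12.6  -0.3 120.2]
L/R [  0.4 -12.3 120.2] [  0.4  11.8 120.1]
stand [ 53.4 -37.9 200.1] [ 53.4  39.4 200.1] [-33.8 -40.3 200.2] [-36.4  41.9 200.2]
big: base [ -73.7 -103.5  290.2] right edge top [array([-77.4, -82.4, 170.2]), array([-56.7, -70.3, 120.2]), array([-44.2, -63. ,  90.2])] right top corner [array([-49.8, -90.7, 210.2]), array([-37.8, -81.2, 170.2]), array([-22.8, -69.3, 120.2]), array([-13.8, -62.1,  90.2])]
hsv col 316 [(145, [18, 100, 243]), (147, [34, 93, 82]), (149, [39, 90, 79]), (151, [38, 89, 80]), (153, [42, 100, 87]), (155, [60, 115, 158]), (157, [63, 122, 193]), (159, [65, 127, 211]), (161, [66, 47, 230])]
```

The handle top face measures about 24 × 43.5 mm at z=170, as expected. It is offset (8.7, −0.2) in the tool axes with the same yaw. Descending to grasp it.

Call:
play_rows:
  series:
    - [85,8.7,-0.2,30,0,0,0]
    - [85,8.7,-0.2,65,0,0,0]
    - [85,8.7,-0.2,100,0,0,0]
    - [85,8.7,-0.2,130,0,0,0]
    - [85,8.7,-0.2,152,0,0,0]
    - [85,8.7,-0.2,166,0,0,0]
    - [85,8.7,-0.2,172,0,0,0]
    - [85,8.7,-0.2,172,0,0,0]
    - [0,8.7,-0.2,172,0,0,0]
    - [0,8.7,-0.2,172,0,0,0]
    - [0,8.7,-0.2,172,0,0,0]
    - [0,8.7,-0.2,172,0,0,0]
    - [0,8.7,-0.2,172,0,0,0]
    - [0,8.7,-0.2,172,0,0,0]
    - [0,8.7,-0.2,172,0,0,0]
    - [0,8.7,-0.2,172,0,0,0]

```text
time: 8.88
eef_pos: [503.9, 194.5, 119.6]
tcp_rot: [0.828, 0.56, 0.001, 0.0]
ft_force: [-1.8, 0.1, 6.2]
width: 0.267
grip_force: 59.1
```

Call:
play_rows:
  series:
    - [0,0,0,-5,0,0,0]
    - [0,0,0,-15,0,0,0]
    - [0,0,0,-28,0,0,0]
    - [0,0,0,-42,0,0,0]
    - [0,0,0,-56,0,0,0]
    - [0,0,0,-70,0,0,0]
    - [0,0,0,-86,0,0,0]
    - [0,0,0,-105,0,0,0]
    - [0,0,0,-125,0,0,0]
    - [0,0,0,-150,0,0,0]
    - [0,0,0,-172,0,0,0]
    - [0,0,0,-188,0,0,0]
    - [0,0,0,-196,0,0,0]
    - [0,0,0,-200,0,0,0]
    - [0,0,0,-200,0,0,0]

```text
time: 10.13
eef_pos: [503.4, 194.3, 318.8]
tcp_rot: [0.828, 0.56, 0.0, 0.0]
ft_force: [0.8, 1.2, -1.5]
width: 0.266
grip_force: 59.1
```

Run:
```python
from h import *
s=sense(); R=Ro.from_quat(s['tcp_rot']); print(s['time'],s['eef_pos'],R.as_matrix().round(4).tolist(),s['ft_force'],s['width'],s['q'].round(3))
c=cam('wrist'); a=c['color'].copy()
T=np.array(c['T_tool_cam'])
# blade tip expected in tool frame: handle centre ~? z: handle centre z130 when TCP z119.6 -> centre at tool z -10.4, tip at +109.6
for P in [(0,0,109.6),(15,4,109.6),(13.5,2.5,109.6),(-13.5,-2.5,109.6),(22,12,29.6),(22,-12,29.6),(15,4,45.6)]:
    print(P,proj(c,R.apply(P)+s['eef_pos']).round(1))
save(c,'w4.png',(220,100,420,250),4)
```

```text
10.1333 [503.40188964 194.27107171 318.84607238] [[0.3727, 0.928, 0.001], [0.928, -0.3727, 0.0002], [0.0005, 0.0009, -1.0]] [ 0.83634333  1.20689056 -1.51654408] 0.2664363240899562 [ 0.251  0.307  0.282  1.545 -0.     2.203]
(0, 0, 109.6) [316.  187.8]
(15, 4, 109.6) [320.4 171.9]
(13.5, 2.5, 109.6) [318.7 173.5]
(-13.5, -2.5, 109.6) [313.4 201.7]
(22, 12, 29.6) [333.7 182.4]
(22, -12, 29.6) [297.7 182.5]
(15, 4, 45.6) [321.4 187.3]
```

View pics/w4.png

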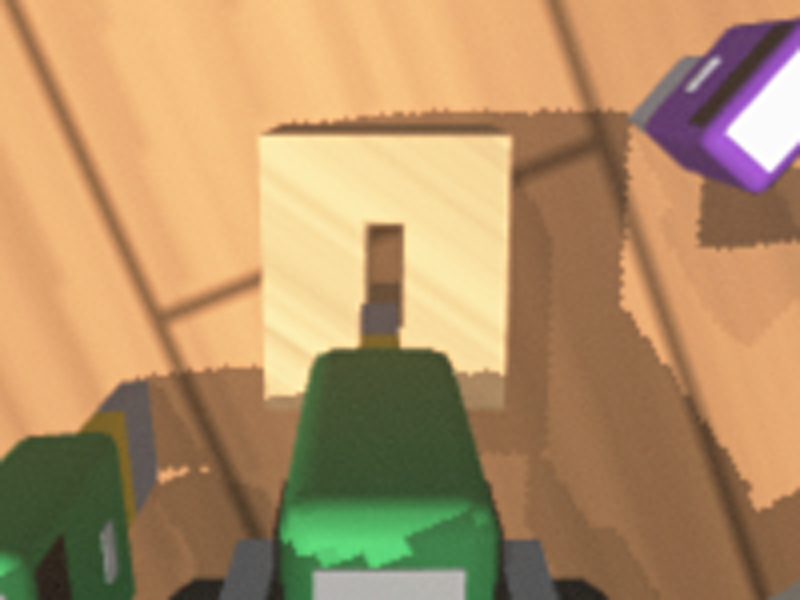

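The crop shows the blade tip at full-image (315.5,175.5), centred in the fingers to about 0.4 mm and about 1.7 mm toward −x of the tool. The probe hangs straight. Next I carry it over the box.

Call:
play_rows:
  series:
    - [0,-4,2,0,0,0,-0.006]
    - [0,-15,8,0,0,0,-0.023]
    - [0,-33,18,0,0,0,-0.052]
    - [0,-59,32,0,0,0,-0.093]
    - [0,-89,48,0,0,0,-0.14]
    - [0,-118,64,0,0,0,-0.186]
    - [0,-152,82,0,0,0,-0.239]
    - [0,-185,100,0,0,0,-0.291]
    - [0,-218,118,0,0,0,-0.343]
    - [0,-252,136,0,0,0,-0.396]
    - [0,-281,152,0,0,0,-0.442]
    - [0,-311,168,0,0,0,-0.489]
    - [0,-337,182,0,0,0,-0.53]
    - [0,-355,192,0,0,0,-0.559]
    - [0,-366,198,15,0,0,-0.576]
    - [0,-370,199.7,30,0,0,-0.582]
    - [0,-370,199.7,45,0,0,-0.582]
    - [0,-370,199.7,57,0,0,-0.582]
    - [0,-370,199.7,64,0,0,-0.582]
    - [0,-370,199.7,64,0,0,-0.582]

```text
time: 11.85
eef_pos: [548.8, -223.1, 251.4]
tcp_rot: [0.633, 0.774, -0.001, -0.003]
ft_force: [-0.3, -0.3, -1.7]
width: 0.27
grip_force: 59.1
```

Run:
```python
from h import *
s=sense(); R=Ro.from_quat(s['tcp_rot']); M=R.as_matrix(); print(s['time'],s['eef_pos'],M.round(4).tolist(),s['width'],s['q'].round(3))
c=cam('wrist'); save(c,'w5.png',(250,120,380,230),6)
for P in [(-1.7+15,3.6,103.6),(-1.7+15,-4.4,103.6)]: print(proj(c,R.apply(P)+s['eef_pos']).round(1))
y=np.array([-np.sin(.2),np.cos(.2),0]);x=np.array([np.cos(.2),np.sin(.2),0]);o=np.array([550.7,-225.5,130])
for a,b in [(5,16),(-5,16),(5,0),(-5,0)]: print('slot',a,b,proj(c,o+a*x+b*y).round(1))
```

```text
11.85 [ 548.77420422 -223.05589242  251.41363936] [[-0.1986, 0.9801, -0.0048], [0.9801, 0.1986, 0.0024], [0.0033, -0.0043, -1.0]] 0.2696170556008307 [-0.493  0.417  0.268  1.428 -0.     0.878]
[320.6 174.6]
[311.7 174.6]
slot 5 16 [323.8 171.7]
slot -5 16 [313.4 171.7]
slot 5 0 [323.7 188. ]
slot -5 0 [313.4 188. ]
```

View pics/w5.png

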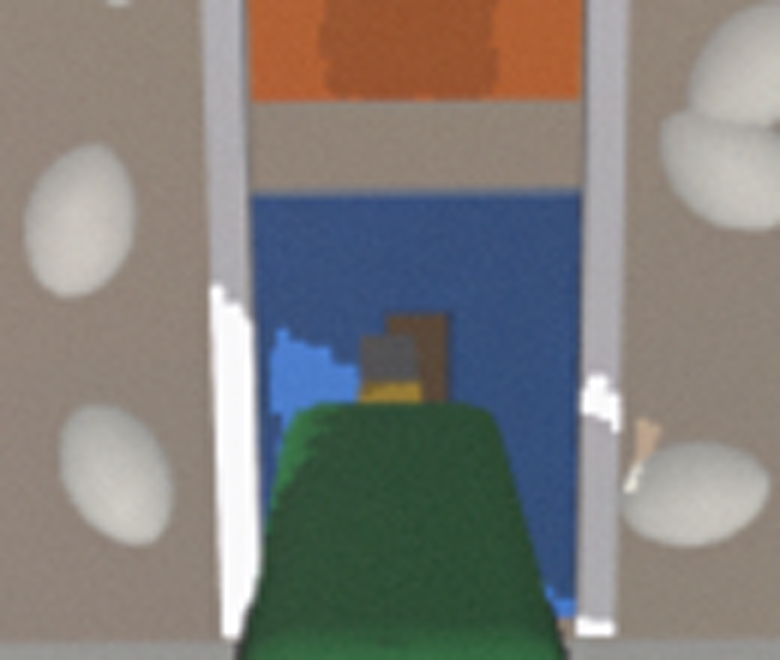

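The crop shows the slot at u 314.2–324.8 with its far end at v 172.2. The blade is at u 309.8–319.5, so it is still left of the slot. I'll let it settle, then measure numerically.

Call:
play_rows:
  series:
    - [0,0,0,0,0,0,0]
    - [0,0,0,0,0,0,0]
    - [0,0,0,0,0,0,0]
    - [0,0,0,0,0,0,0]

```text
time: 12.23
eef_pos: [551.0, -223.8, 255.1]
tcp_rot: [0.633, 0.774, 0.0, 0.001]
ft_force: [-0.2, -0.6, -0.9]
width: 0.269
grip_force: 59.1
```

```bash
cat > m.py <<'E'
from h import *
def sub(p,th,rise):
    # first subpixel crossing of th going up/down
    for i in range(len(p)-1):
        a,b=p[i],p[i+1]
        if (rise and a<th<=b) or (not rise and a>=th>b): return i+(th-a)/(b-a)
s=sense(); R=Ro.from_quat(s['tcp_rot']); M=R.as_matrix(); print(s['time'],s['eef_pos'],M.round(4).tolist(),s['ft_force'].round(1))
I=np.mean([cam('wrist')['color'].astype(float) for _ in range(2)],0); c=cam('wrist')
bl=I[:,:,2]-I[:,:,0]   # blue - red : high on blue plate, neg in slot, ~0 on blade
for v in range(168,190,1): print(v,bl[v,300:334].astype(int).tolist())
y=np.array([-np.sin(.2),np.cos(.2),0]);x=np.array([np.cos(.2),np.sin(.2),0]);o=np.array([550.7,-225.5,130])
for a,b in [(5,16),(-5,16),(5,0),(-5,0)]: print('slot',a,b,proj(c,o+a*x+b*y).round(1))
for P in [(-1.7+15,3.6,103.6),(-1.7+15,-4.4,103.6),(-1.7+13.5,-.4,109.6)]: print(proj(c,R.apply(P)+s['eef_pos']).round(1))
E
python3 m.py
```

```text
12.2333 [ 550.95639933 -223.75466158  255.11979084] [[-0.1989, 0.98, 0.0014], [0.98, 0.1989, -0.0008], [-0.0011, 0.0012, -1.0]] [-0.2 -0.6 -0.9]
168 [66, 66, 67, 68, 69, 67, 66, 66, 69, 68, 67, 68, 67, 69, 67, 69, 66, 67, 69, 69, 68, 67, 67, 70, 69, 68, 68, 67, 67, 69, 67, 68, 69, 67]
169 [67, 68, 67, 67, 66, 66, 66, 67, 67, 69, 64, 58, 49, 47, 46, 47, 46, 47, 46, 44, 41, 45, 58, 67, 69, 67, 67, 68, 66, 68, 67, 67, 67, 68]
170 [68, 71, 67, 67, 67, 67, 68, 68, 68, 68, 62, 39, 1, -10, -12, -12, -10, -11, -12, -13, -17, 4, 46, 66, 68, 68, 66, 68, 68, 68, 67, 67, 67, 68]
171 [69, 69, 69, 67, 67, 67, 68, 67, 68, 69, 62, 29, -18, -29, -29, -31, -30, -29, -30, -31, -30, -3, 45, 68, 68, 67, 67, 69, 67, 68, 68, 67, 69, 69]
172 [68, 70, 68, 68, 67, 70, 69, 67, 67, 69, 63, 29, -17, -29, -30, -30, -29, -29, -29, -29, -31, -2, 46, 68, 67, 67, 68, 67, 67, 69, 67, 67, 67, 68]
173 [68, 69, 68, 69, 67, 68, 68, 67, 68, 69, 64, 29, -17, -29, -30, -28, -30, -28, -29, -29, -28, -2, 46, 66, 69, 69, 69, 67, 68, 69, 66, 67, 67, 68]
174 [74, 68, 68, 68, 67, 67, 67, 66, 69, 69, 63, 30, -19, -30, -29, -29, -30
[... 1687 characters left out ...]
, 68, 70, 68, 67, 67]
186 [127, 128, 121, 116, 115, 117, 115, 118, 113, 34, -57, -80, -81, -82, -81, -81, -81, -81, -81, -81, -40, -2, 38, 59, 63, 63, 61, 61, 65, 68, 69, 68, 67, 68]
187 [119, 113, 75, 48, 43, 42, 41, 41, 39, 6, -15, -19, -17, -16, -16, -17, -16, -17, -17, -15, -4, 7, 16, 21, 21, 22, 21, 23, 42, 56, 61, 63, 67, 67]
188 [61, 36, 18, 9, 10, 7, 6, 6, 8, 5, 5, 8, 9, 8, 8, 10, 7, 9, 8, 7, 7, 8, 9, 7, 7, 6, 6, 6, 11, 13, 20, 41, 63, 69]
189 [16, 9, 7, 8, 6, 6, 6, 7, 6, 8, 8, 9, 6, 7, 6, 7, 8, 8, 7, 7, 7, 8, 5, 6, 6, 7, 7, 6, 7, 6, 5, 14, 54, 67]
slot 5 16 [321.2 169.6]
slot -5 16 [310.9 169.6]
slot 5 0 [321.2 185.7]
slot -5 0 [311.  185.7]
[320.8 174.9]
[312.  174.9]
[316.4 175.3]
```

The measured slot is within 0.3 mm of my estimate. The blade hangs tilted by about 0.02 rad about tool x, which puts the tip 2 mm off. I'll correct the tilt, lower to just above the slot, and re-measure.

Call:
play_rows:
  series:
    - [0,0.4,0.1,2,-0.01,0,0]
    - [0,0.4,0.1,5,-0.02,0,0]
    - [0,0.4,0.1,8,-0.02,0,0]
    - [0,0.4,0.1,8,-0.02,0,0]
    - [0,0.4,0.1,8,-0.02,0,0]
    - [0,0.4,0.1,8,-0.02,0,0]
    - [0,0.4,0.1,8,-0.02,0,0]

```text
time: 12.97
eef_pos: [550.6, -223.2, 246.4]
tcp_rot: [0.633, 0.774, 0.008, 0.006]
ft_force: [-0.4, -0.1, -1.2]
width: 0.267
grip_force: 59.1
```

```bash
python3 m.py; python3 -c "
from h import *
c=cam('wrist');print(c['fx'],c['cx'],c['cy'])"
```

```text
12.9667 [ 550.5708921  -223.21891821  246.3555009 ] [[-0.1987, 0.9799, 0.0197], [0.9801, 0.1987, 0.0038], [-0.0001, 0.02, -0.9998]] [-0.4 -0.1 -1.2]
168 [69, 69, 68, 69, 69, 70, 70, 68, 68, 68, 68, 69, 70, 69, 68, 69, 70, 71, 71, 72, 71, 70, 69, 67, 68, 68, 69, 69, 69, 68, 68, 69, 69, 68]
169 [68, 67, 70, 69, 68, 68, 69, 70, 69, 70, 70, 69, 70, 70, 69, 70, 70, 72, 71, 73, 73, 72, 70, 69, 69, 69, 68, 68, 67, 68, 68, 67, 70, 70]
170 [70, 69, 68, 68, 68, 68, 70, 69, 67, 67, 67, 68, 70, 69, 68, 69, 69, 70, 69, 69, 69, 70, 69, 70, 68, 68, 68, 68, 68, 70, 68, 67, 69, 70]
171 [69, 70, 70, 68, 66, 68, 69, 70, 65, 55, 54, 53, 51, 53, 51, 52, 50, 50, 50, 56, 61, 69, 70, 69, 68, 68, 68, 69, 69, 70, 68, 67, 69, 68]
172 [69, 69, 69, 70, 68, 68, 70, 70, 61, 24, 7, 6, 7, 5, 5, 3, -1, -3, -3, 20, 50, 67, 70, 69, 68, 69, 69, 68, 70, 69, 69, 67, 67, 68]
173 [69, 69, 70, 70, 68, 69, 69, 70, 60, 6, -25, -28, -30, -29, -29, -29, -31, -31, -30, 3, 48, 67, 70, 69, 67, 68, 68, 68, 67, 69, 68, 68, 67, 68]
174 [69, 70, 68, 69, 69, 69, 69, 72, 62, 7, -26, -31, -30, -32, -31, -30, -30, -31, -29, 1, 48, 67, 70, 
[... 1645 characters left out ...]
 115, 118, 119, 91, 1, -72, -83, -82, -83, -83, -83, -83, -84, -85, -79, 11, 61, 65, 63, 63, 64, 61, 61, 65, 69, 70, 71, 69, 68]
187 [120, 113, 78, 46, 41, 41, 44, 42, 30, -2, -16, -18, -16, -17, -17, -17, -18, -18, -19, -18, 10, 23, 23, 22, 21, 23, 22, 23, 42, 57, 60, 64, 68, 69]
188 [64, 40, 19, 8, 6, 5, 9, 8, 10, 7, 7, 8, 9, 8, 8, 7, 8, 10, 8, 6, 9, 7, 6, 8, 5, 8, 6, 7, 9, 11, 22, 41, 65, 71]
189 [16, 9, 6, 7, 7, 7, 7, 6, 7, 9, 8, 8, 9, 9, 8, 8, 8, 9, 8, 9, 8, 6, 7, 8, 7, 7, 8, 7, 6, 5, 4, 14, 54, 67]
slot 5 16 [319.  171.6]
slot -5 16 [308.4 171.6]
slot 5 0 [318.9 188.1]
slot -5 0 [308.5 188.2]
[320.4 174.5]
[311.6 174.5]
[316. 175.]
310.2880752866342 316.68860270518877 199.2983178593336
```

```bash
cat > n.py <<'E'
from h import *
s=sense(); c=cam('wrist'); Ti=np.linalg.inv(np.array(c['T_tool_cam'])); d={**c,'R':Ti[:3,:3],'t':Ti[:3,3]}
print(s['eef_pos'],sense()['eef_pos'],s['ft_force'].round(1))
for z in (101.6,103.6,105.6): print('shoulder front edge tool xy (minus15)',z,(plane(d,314.05,175.35,z)-[15,0,0]).round(2))
print('slot far end minus16',(plane(d,314.15,171.7,s['eef_pos'][2]-130)-[16,0,0]).round(2))
E
python3 n.py
```

```text
[ 550.64515891 -223.23414523  246.39449238] [ 550.62967044 -223.24177255  246.37593313] [ 0.4 -0.1 -1.2]
shoulder front edge tool xy (minus15) 101.6 [ -1.98  -2.26 101.6 ]
shoulder front edge tool xy (minus15) 103.6 [ -2.35  -2.28 103.6 ]
shoulder front edge tool xy (minus15) 105.6 [ -2.73  -2.3  105.6 ]
slot far end minus16 [ -2.26  -2.3  116.39]
```

The blade and slot agree to about 0.2 mm on both axes. Descending along world-down, with a force check.

Call:
play_rows:
  series:
    - [0,0,0,2,0,0,0]
    - [0,0,-0.1,4,0,0,0]
    - [0,0,-0.1,6,0,0,0]
    - [0,0,-0.2,8,0,0,0]
    - [0,0,-0.2,10,0,0,0]
    - [0,0,-0.3,12,0,0,0]
    - [0,0,-0.3,14,0,0,0]
    - [0,0,-0.3,14,0,0,0]
    - [0,0,-0.3,14,0,0,0]

```text
time: 13.97
eef_pos: [550.4, -223.1, 232.1]
tcp_rot: [0.633, 0.774, 0.008, 0.006]
ft_force: [0.1, -0.0, -1.6]
width: 0.268
grip_force: 59.1
```

Call:
play_rows:
  series:
    - [0,0,0,2,0,0,0]
    - [0,0,-0.1,4,0,0,0]
    - [0,0,-0.1,6,0,0,0]
    - [0,0,-0.2,8,0,0,0]
    - [0,0,-0.2,10,0,0,0]
    - [0,0,-0.3,13,0,0,0]
    - [0,0,-0.3,16,0,0,0]
    - [0,0,-0.4,18,0,0,0]
    - [0,0,-0.4,18,0,0,0]
    - [0,0,-0.4,18,0,0,0]

```text
time: 14.8
eef_pos: [550.4, -223.1, 214.1]
tcp_rot: [0.633, 0.774, 0.008, 0.006]
ft_force: [0.3, -0.1, -1.0]
width: 0.272
grip_force: 59.1
```

Call:
play_rows:
  series:
    - [0,0,-0.1,3,0,0,0]
    - [0,0,-0.1,6,0,0,0]
    - [0,0,-0.2,9,0,0,0]
    - [0,0,-0.2,12,0,0,0]
    - [0,0,-0.3,15,0,0,0]
    - [0,0,-0.4,18,0,0,0]
    - [0,0,-0.4,21,0,0,0]
    - [0,0,-0.5,24,0,0,0]
    - [0,0,-0.5,26,0,0,0]
    - [0,0,-0.5,26.5,0,0,0]
    - [0,0,-0.5,26.5,0,0,0]
    - [0,0,-0.5,26.5,0,0,0]
    - [0,0,-0.5,26.5,0,0,0]
    - [0,0,-0.5,26.5,0,0,0]

```text
time: 15.97
eef_pos: [550.7, -223.3, 188.0]
tcp_rot: [0.633, 0.774, 0.008, 0.007]
ft_force: [-0.7, -0.3, -1.4]
width: 0.267
grip_force: 59.1
```

Run:
```python
from h import *
s=sense(); print(s['eef_pos'],s['ft_force'].round(1),s['moment'].round(2),s['joint_velocities'].round(3))
c=cam('wrist'); d=cam('side')
print(c['color'][176:196,312].tolist())
a=cv2.resize(c['color'][100:250,245:395],(400,400),interpolation=cv2.INTER_CUBIC)
u,v=proj(d,(550,-225,180)).astype(int); print(u,v)
b=cv2.resize(d['color'][v-50:v+50,u-50:u+50],(400,400),interpolation=cv2.INTER_CUBIC)
cv2.imwrite('pics/fin.png',np.hstack([a,b])[:,:,::-1])
```

```text
[ 550.66643229 -223.29188158  188.03951448] [-0.7 -0.3 -1.4] [0.01 0.01 0.02] [-0.     0.001 -0.001  0.001  0.001  0.   ]
[[54, 79, 123], [55, 80, 124], [52, 78, 121], [53, 79, 123], [53, 80, 124], [54, 79, 126], [56, 81, 126], [55, 79, 123], [59, 74, 109], [82, 80, 69], [105, 91, 52], [61, 80, 52], [44, 75, 56], [42, 73, 50], [46, 74, 53], [41, 73, 52], [46, 74, 54], [46, 78, 54], [45, 76, 53], [43, 74, 52]]
363 138
```

View pics/fin.png

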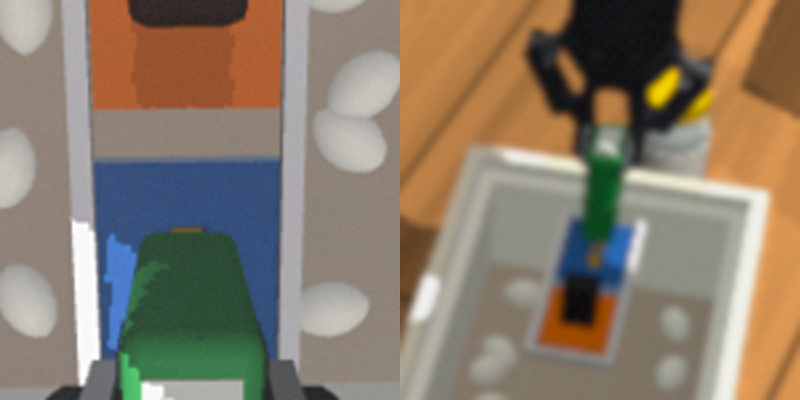

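The left panel shows the blade entering the slot with a bit of yellow band at the lid surface, handle above. The right panel (side camera) shows the yellow band at the blue plate, with the shutter at its stop and the handle clear of the lid. By pose the lid is about 51.6 mm above the tip, mid-band, and the arm is still with no contact force. Handing in.

```bash
python3 -c "
from plant import *
print(close_job())"
```

```text
the job is handed in; nothing more can be done
None
```

The job is handed in, with no verdict shown: the shutter is fully open, and the probe is held still through the slot with the lid at mid-yellow-band by my measurements, the handle clear of the lid, and the cup, tape and jar never approached.

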